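Click the capsule pusher into its catch

TASK

Close up the row in the capsule feeder: with the fingers on the back of the upright paddle, push the pusher along its rail until its spring plunger drops into the seat between the two ridges of the catch, and stop there; do not drive it on over the second ridge. Only push: do not pinch the paddle or touch its front or side edges, do not touch the capsules with the robot (they stay standing in the channel), and leave everything else on the ledge where it is.

Things in the scene. Friction and masses are not known exactly. Their poses are not given: they have to be found in the camera images.
- feeder: Fixed feeder: stainless channel 330 mm long, 41 mm wide inside, walls 22 mm high and 3 mm thick, floor at z = 3 mm; an aluminium rail bar (22 mm wide, top 20 mm above the ledge) runs along its far side, centre line at x = 40 mm. Origin: on the ledge, mid-length and mid-width of the channel. y axis: along the channel from pusher to gate; x: from channel to rail bar; z up.
- pusher (a joint): Travel of the black plastic pusher along the feeder's +y, m: 0 = rear end, starts at 0 to 0.03, and the catch comes after 70 to 150 mm more. About 1 N of friction; stays where it is left. A block that fills the channel (front face 10 mm ahead of the plunger's axis), an upright paddle on it, and a side arm (36 to 50 mm above the ledge) over the rail bar with the plunger.
- paddle_back (a point): Centre of the rear face of the pusher's upright paddle (facing the feeder's -y), 70 mm above the ledge: the face to push on, with free room behind it. The paddle is 54 mm wide across the rail with its 2 mm grey side edges, 6 mm thick, 29 to 91 mm above the ledge, clear above walls (22 mm) and capsules (31 mm). This face is 4 mm behind the plunger's axis.
- paddle_front (a point): Grey plate 46 x 2 x 36 mm on the front (capsule side) of the paddle: the centre of its face, 72 mm above the ledge. Neither it nor the paddle's side edges (27 mm to either side of the middle) should be touched.
- pusher_pin (a point): Tip of the pusher's spring plunger (rounded, 10 mm in diameter), over the centre line of the rail bar; it travels with the pusher but does not go up and down with the plunger. Seated when its y in the gate's frame is 0.
- plunger (a joint): Height of the sprung steel plunger above its lowest position, m: 0 when down (on the plain bar, or seated in the catch), about 0.003 on the crest of the first ridge of the catch and 0.005 on that of the second. Its button, 16 mm across, on top of the pusher's side arm rises and drops with it.
- gate: Fixed gate, axes as the feeder's, with the catch: two round steel ridges across the rail bar, crests at y = -7 mm (3 mm high) and +9 mm (5 mm high). The plunger climbs the first from y = -14 mm on (peak push 7 to 10 N), then drops into the seat at y = 0: the pusher jumps ahead, the push dips. The second ridge then stops it (about 13 N). Origin: channel centre line, ledge level, abreast of the seat.
- gate_wall (a point): Middle of the dark steel gate wall across the channel that ends the row of capsules: its face towards the pusher, 127 mm beyond the seat along the feeder's y, 18 mm above the ledge; the wall is 36 mm high.
- capsule1: Aluminium coffee capsule 1 of 3 in the channel (nearest to the pusher), standing on its rim: 37 mm in diameter at the foot, 28 mm high, about 12 g, loose. Origin: centre of its foot.
- capsule2: Aluminium coffee capsule 2 of 3 in the channel (the middle one), standing on its rim: 37 mm in diameter at the foot, 28 mm high, about 12 g, loose. Origin: centre of its foot.
- capsule3: Aluminium coffee capsule 3 of 3 in the channel (nearest to the gate wall), standing on its rim: 37 mm in diameter at the foot, 28 mm high, about 12 g, loose. Origin: centre of its foot.
- cup: Bystander: yellow ceramic cup, 72 mm across, 62 mm high, loose, beside the feeder on its -x side. Origin: centre of its foot.
- saucer: Bystander: glass saucer, 116 mm across, 14 mm high, loose, on the feeder's +x side. Origin: centre of its underside.
- lid: Bystander: small black plastic lid, 68 mm across, 18 mm high with its knob, loose, on the feeder's +x side. Origin: centre of its underside.
- tray: Bystander: empty stainless capsule tray, 200 x 120 x 30 mm, loose, to the robot's right. Origin: centre of its underside.
- spoon: Bystander: steel spoon 150 mm long, loose, to the robot's left. Origin: on its underside.

How it is judged (in metres and radians):
On the way:
1. the plunger has dropped into the seat of the catch (y of pusher_pin in the frame of gate between -0.003 and 0.003 m and value of joint plunger below 0.0015 m), for 0.2 s.
At the end, for the whole second after the job is handed in: The plunger's tip is within 3 mm of the seat along the rail, the plunger is down (less than 1.5 mm up) and the pusher is at rest; the three capsules stand upright (within 0.15 rad) on the channel floor between pusher and gate wall, at rest (all of step 1 and velocity of joint pusher between -0.005 and 0.005 m/s and y of capsule1 in the frame of gate between 0.023 and 0.112 m and x of capsule1 in the frame of gate between -0.006 and 0.006 m and height (world z) of each of capsule1, capsule2, capsule3 below 0.008 m and angle between each of capsule1, capsule2, capsule3's own z axis and vertical below 0.15 rad and linear speed of each of capsule1, capsule2, capsule3 below 0.02 m/s and y of capsule2 in the frame of gate between 0.023 and 0.112 m and x of capsule2 in the frame of gate between -0.006 and 0.006 m and y of capsule3 in the frame of gate between 0.023 and 0.112 m and x of capsule3 in the frame of gate between -0.006 and 0.006 m); the robot touches nothing.
It fails at once if the pusher is driven on over the second ridge of the catch (more than 8 mm past the seat) (y of pusher_pin in the frame of gate above 0.008 m).
It fails at once if the paddle's front (capsule side) or one of its side edges is touched by the robot with over 0.5 N: pinched or pulled (contact force between any of the fingers, the arm and pusher_c3 above 0.5 N or contact force between any of the fingers, the arm and pusher_c5 above 0.5 N or contact force between any of the fingers, the arm and pusher_c6 above 0.5 N).
It fails at once if the robot touches a capsule (over 0.5 N) (contact force between any of the fingers, the arm and capsule1 above 0.5 N or contact force between any of the fingers, the arm and capsule2 above 0.5 N or contact force between any of the fingers, the arm and capsule3 above 0.5 N).
It fails at once if a capsule is lifted (over 12 mm above the floor of the channel) or knocked over (height (world z) of any of capsule1, capsule2, capsule3 above 0.015 m or angle between any of capsule1, capsule2, capsule3's own z axis and vertical above 0.6 rad).
It fails at once if a bystander (cup, saucer, lid, tray, spoon) is moved by more than 15 mm (distance of any of cup, saucer, lid, tray, spoon from where it was at the start of the episode above 0.015 m).
It also fails if it takes over 43 s, if anything falls off the work surface, if the arm or the gripper's body presses on something with over 40 N, if the wrist force passes 120 N, or if a joint passes its speed limit or range.

ROBOT

A 6-joint arm with a two-finger parallel gripper is mounted at the origin on the work surface. World frame = base frame: x ahead of the robot, y to its left, z up, the work surface at z = 0. Lengths are in mm, angles in rad, forces in N, time in s.
With the tool pointing down it reaches from about 275 to 1000 mm from the base axis. Payload 8.4 kg.
Tool frame: the origin (TCP) lies on the centre line of the jaws, within the pads' length; the fingertips stand r.tip_reach ahead of it and the grasp point (between the pads) lies 3 mm ahead of it (r.tip_reach is the distance from the TCP to the fingertips, in mm); z points along the fingers, y is the direction in which the jaws open and shut (so a half turn about z gives the same grasp; the last joint's range is limited). The gripper opens to 85 mm and grips with 20 to 120 N. Pads are 22 mm wide; open, the fingers measure 114 mm over their backs; the gripper's body (76 mm by 85 mm) begins 54 mm behind the grasp point. The pads swing forward as they close: fully open they stand 13 mm farther back than shut.
Start: joints at [1.278, 0.353, 1.633, -0, 1.155, -0.002], TCP at [179.198, 598.762, 253.281] pointing down, gripper open.
Joint ranges: [-2.63, 2.63], [-0.92, 2.1], [0.06, 2.66], [-1.3, 4.44], [0, 2.69], [-3.02, 3.02]. Speed limits (rad/s): [2.22, 2.22, 2.79, 3.14, 3.14, 3.14].

INTERFACE

Orientations are given as [roll, pitch, yaw] about the fixed x, y, z axes, in that order (R = Rz(yaw) Ry(pitch) Rx(roll)).
In Python, from rig import sense, optics, r, nets gives the robot as it stands. The module is installed in compiled form; this text tells all that it offers.
- The arm moves only by the tool carry_out, never from a script. Its argument "increments" is a list that holds one entry, the list of rows, each a list of 6 numbers: the shift along the tool's x, y, z normalised to -1 to 1, where 1 is 40 cm, then the turn, a rotation vector about the tool's x, y, z normalised to -1 to 1, where 1 is 60 degrees. A call has 1 to 5 rows; each row is the pose to reach, as a shift and turn from the pose commanded when the call began, along the tool's axes at that moment; what a row does not reach only later rows make up. A row lasts 1/12 s, in which the tool goes at most 41.7 mm and 7.16 degrees, less where a joint would pass 70% of its speed; a pose out of reach is approached as far as the arm can. A call with a number of a shift or a turn outside -1 to 1 is refused whole. A call with a gripper value outside its range is refused whole. "hand" is the closure, from 0 (fully open) to 1 (shut), set as the call begins (left out, the last holds). The fingers move at their own pace and stop on an object; "squeeze" is the grip in N (left out, the last holds). Time passes only in rows, so rows that repeat a pose let the fingers close. It gives the time, the measured TCP pose, the force and the opening at its end, in the units of the state.
- sense(): the state, without advancing time (a new reading comes with each control period).
- optics.grab_frame(name): name is "scene" or "side" or "wrist"; returns a dict with "img" (480x640x3 uint8, red, green, blue), "range_z" (480x640 float32, mm along the optical axis (not along the pixel's ray), 0 where there is no reading), "fov_y" (degrees; the focal length in pixels is half the picture's height over the tangent of half this angle, whatever the lens; pixels are square), "cx", "cy" (the principal point, pixels), "k1" (the pictures are not rectified: a ray, as slopes to the right and down, at radius r is drawn at 1 + k1 r^2 times it, then the intrinsics apply), "R" (3x3) and "t" (3): a world point X has camera coordinates R X + t. Camera axes: x right, y down, z forward; pixel columns grow to the right and rows downward; lengths in mm; the calibration is good to about 2 mm. A picture is of the moment at which its call begins.
- r.sign_off(): hands the job in, once; it reports no verdict.
Trained networks look in the newest picture that a camera, given by its name, has taken for a name from the list of things; names that differ only in an ending like _2 or _b are one class to them, and where a whole thing is asked for, a point or a joint stands for the part that bears it (a point fixed in the world has none). Each returns a list of dicts, best first, with "confidence" (0 to 1); they miss things now and then, are a little off and sometimes report something else, mostly with a low value. They report only what shows in the picture. A call takes as long as a camera call.
- nets.trace(target, camera): "mask" (480x640 bool, what is visible of it).
- nets.tip_of(target, camera): "point" ([x, y, z] in mm, in world coordinates, good to about 4 mm: a listed point, or the origin of a listed thing).
The state is a dict: "clock": time; "qpos": joint angles; "qvel": joint speeds; "joint_efforts": joint torques, N m; "eef_pos": TCP position; "tcp_rot": TCP orientation; "contact_force": force on the tool from outside, world axes, zero at the start; "wrist_torque": the same for the moment, N m; "opening": opening from 0.0 (shut) to 1.0 (fully open).
Only numpy, scipy, OpenCV 4.12 (cv2) and the standard library are available. Lean on these libraries where they do the work, as an engineer would, in place of code of your own. Each camera call takes 0.05 s, during which the arm holds its last target.

## Working session

There is one attempt and no reset: what is moved stays moved. The work goes in short steps, Python scripts to look and compute and a tool call to move; the robot and the scene stay as the last step left them, time stands still between calls to the robot, and variables do not carry over. Pictures are saved under pics/ and viewed, and the job is handed in when it is done.

Besides the shell and the picture viewer there is one more tool, called after ">>>" by a JSON object that holds its "op" and its "data", one argument or row to a line. carry_out: Moves the arm, as the interface text tells. Its arguments: {"type":"object","properties":{"increments":{"type":"array","items":{"type":"array","items":{"type":"array","items":{"type":"number","minimum":-1,"maximum":1}}}},"hand":{"type":"number"},"squeeze":{"type":"number"}},"required":["increments"]}

```bash
mkdir -p pics
python3 - <<'E'
from rig import sense, optics, r, nets
import cv2, numpy as np
print(sense(), r.tip_reach)
for n in ("scene","side"):
    f=optics.grab_frame(n); cv2.imwrite(f"pics/{n}0.png",f["img"][:,:,::-1])
    for t in ("feeder","paddle_back","paddle_front","pusher_pin","gate","gate_wall","capsule1","cup","saucer","lid","tray","spoon"):
        print(n,t,[(np.round(d["point"],1).tolist(),round(d["confidence"],2)) for d in nets.tip_of(t,n)][:3])
print(sense()["clock"])
E
```

```text
{'clock': 0.0, 'qpos': array([ 1.27761677e+00,  3.53639755e-01,  1.63414809e+00, -4.28043470e-05,
        1.15521055e+00, -2.40927232e-03]), 'qvel': array([-0.00058986, -0.00114459,  0.00084586, -0.00130737, -0.00229508,
       -0.00061997]), 'joint_efforts': array([-1.70347088e-03, -6.05282950e+01, -3.42071915e+01, -1.51224622e-04,
        9.78977914e-03, -2.31212545e-05]), 'eef_pos': array([179.06700919, 598.32210479, 252.5609365 ]), 'tcp_rot': array([-3.14018682e+00,  3.57495842e-05,  2.85083970e+00]), 'contact_force': array([-0.3590689 ,  0.31897849, -0.62757559]), 'wrist_torque': array([-0.04929312,  0.00318817,  0.00863012]), 'opening': 1.002134146008661} 22.0
scene feeder [([569.2, -45.9, 5.3], 0.57)]
scene paddle_back [([591.9, -149.7, 74.9], 0.81)]
scene paddle_front [([591.7, -144.7, 74.0], 0.87), ([535.1, 78.6, 15.9], 0.69)]
scene pusher_pin [([628.4, -136.8, 20.5], 0.59)]
scene gate [([568.4, -52.8, 4.9], 0.68)]
scene gate_wall [([534.2, 76.4, 15.1], 0.56)]
scene capsule1 [([572.7, -72.2, 7.4], 0.61), ([567.7, -23.8, -0.2], 0.53), ([546.0, 36.8, 3.9], 0.46)]
scene cup [([465.7, -101.8, -2.9], 0.73)]
scene saucer [([726.3, -63.4, 0.6], 0.97)]
scene lid [([650.8, 79.7, 0.5], 0.61)]
scene tray [([498.2, -429.7, -5.3], 0.97)]
scene spoon [([325.8, 452.0, 1.8], 0.62)]
side feeder [([570.8, -44.1, 1.6], 0.75), ([725.8, -62.3, 0.4], 0.63)]
side paddle_back [([592.7, -152.1, 70.3], 0.65)]
side paddle_front [([595.7, -136.8, 69.6], 0.72)]
side pusher_pin [([632.8, -138.2, 21.9], 0.71), ([648.4, 80.9, -3.0], 0.37)]
side gate [([568.5, -50.2, 2.5], 0.63)]
side gate_wall [([540.6, 72.3, 18.9], 0.66)]
side capsule1 [([562.5, -20.0, 0.0], 0.55), ([577.8, -70.4, 4.9], 0.49), ([548.4, 37.3, 3.9], 0.4)]
side cup [([466.4, -101.7, 0.3], 0.7)]
side saucer [([728.8, -61.2, -2.8], 0.65)]
side lid [([650.3, 80.5, 1.7], 0.79)]
side tray [([497.3, -435.8, 1.2], 0.61)]
side spoon [([324.3, 453.6, -1.1], 0.51)]
1.3
```

View images.

View pics/scene0.png

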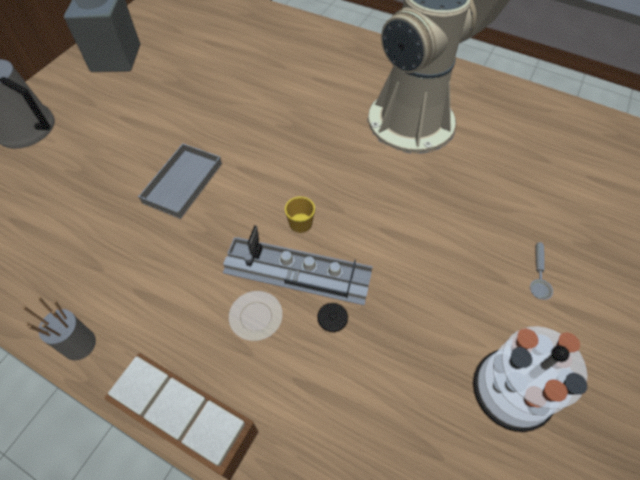

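View pics/side0.png

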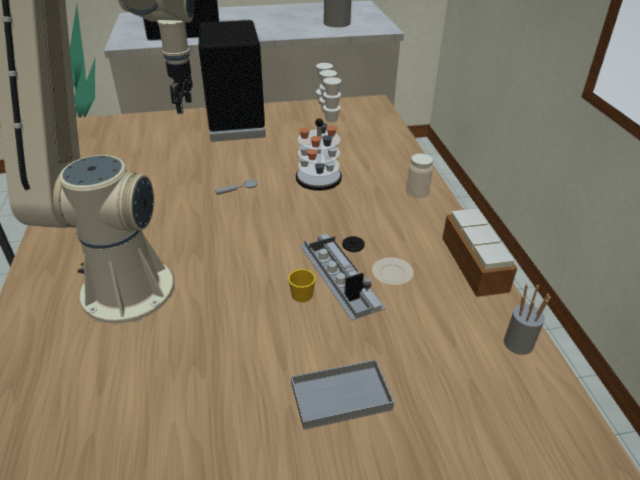

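>>> {"op": "carry_out", "data": {
  "increments": [
    [[-0.321,-0.325,0,0,0,0],[-0.321,-0.325,0,0,0,0],[-0.321,-0.325,0,0,0,0],[-0.321,-0.325,0,0,0,0],[-0.321,-0.325,0,0,0,0]]
  ],
  "hand": 1,
  "squeeze": 20
}}

```text
clock: 1.72
eef_pos: [266.0, 433.3, 253.1]
tcp_rot: [-3.14, 0.001, 2.85]
contact_force: [-0.2, -0.3, -0.7]
opening: 0.301
```

>>> {"op": "carry_out", "data": {
  "increments": [
    [[-0.321,-0.325,0,0,0,0],[-0.321,-0.325,0,0,0,0],[-0.321,-0.325,0,0,0,0],[-0.321,-0.325,0,0,0,0],[-0.321,-0.325,0,0,0,0]]
  ]
}}

```text
clock: 2.13
eef_pos: [351.8, 272.4, 253.4]
tcp_rot: [-3.141, 0.001, 2.85]
contact_force: [-0.9, -0.4, -0.6]
opening: 0.003
```

>>> {"op": "carry_out", "data": {
  "increments": [
    [[-0.321,-0.325,0,0,0,0],[-0.321,-0.325,0,0,0,0],[-0.321,-0.325,0,0,0,0],[-0.321,-0.325,0,0,0,0],[-0.321,-0.325,0,0,0,0]]
  ]
}}

```text
clock: 2.55
eef_pos: [438.1, 111.1, 253.7]
tcp_rot: [-3.141, 0.002, 2.849]
contact_force: [-0.9, 0.2, -0.4]
opening: 0.004
```

>>> {"op": "carry_out", "data": {
  "increments": [
    [[-0.321,-0.325,0,0,0,0],[-0.321,-0.325,0,0,0,0],[-0.321,-0.325,0,0,0,0],[-0.321,-0.325,0,0,0,0],[-0.321,-0.325,0,0,0,0]]
  ]
}}

```text
clock: 2.97
eef_pos: [524.3, -50.8, 253.6]
tcp_rot: [-3.141, 0.002, 2.849]
contact_force: [0.2, 0.4, 0.5]
opening: -0.001
```

>>> {"op": "carry_out", "data": {
  "increments": [
    [[-0.321,-0.325,0,0,0,0.5],[-0.321,-0.325,0,0,0,0.5],[-0.321,-0.325,0,0,0,0.5],[-0.321,-0.325,0,0,0,0.5],[-0.321,-0.325,0,0,0,0.5]]
  ]
}}

```text
clock: 3.38
eef_pos: [609.8, -212.6, 253.3]
tcp_rot: [3.142, 0.003, 2.318]
contact_force: [-0.8, 0.2, 1.1]
opening: -0.0
```

>>> {"op": "carry_out", "data": {
  "increments": [
    [[0,0,0,0,0,0.49],[0,0,0,0,0,0.49],[0,0,0,0,0,0.49],[0,0,0,0,0,0.49],[0,0,0,0,0,0.49]]
  ]
}}

```text
clock: 3.8
eef_pos: [607.9, -208.1, 253.2]
tcp_rot: [-3.142, -0.0, 1.808]
contact_force: [-0.2, 0.1, -0.2]
opening: 0.003
```

Run:
```python
from rig import sense, optics, r, nets
import cv2, numpy as np
for n in ("wrist",):
    f=optics.grab_frame(n); cv2.imwrite(f"pics/{n}1.png",f["img"][:,:,::-1])
    print(f["R"],f["t"])
    for t in ("feeder","paddle_back","paddle_front","pusher_pin","gate","gate_wall","capsule1"):
        print(n,t,[(np.round(d["point"],1).tolist(),round(d["confidence"],2)) for d in nets.tip_of(t,n)][:3])
s=sense();print(s["clock"],s["eef_pos"],s["tcp_rot"])
```

```text
[[ 9.72016712e-01  2.34911052e-01  5.56365636e-04]
 [ 2.23753174e-01 -9.26563644e-01  3.02348028e-01]
 [ 7.15404015e-02 -2.93762847e-01 -9.53197440e-01]] [-542.44832223 -367.56379834  276.33341238]
wrist feeder [([567.5, -46.7, 0.4], 0.71)]
wrist paddle_back [([595.3, -150.2, 71.3], 0.7)]
wrist paddle_front [([590.4, -143.3, 75.6], 0.81)]
wrist pusher_pin [([630.6, -133.0, 19.3], 0.93)]
wrist gate []
wrist gate_wall []
wrist capsule1 [([576.1, -70.8, 1.8], 0.66)]
4.2 [ 607.90750972 -207.97722887  253.3140531 ] [3.14155275e+00 5.92450872e-05 1.81548829e+00]
```

View pics/wrist1.png

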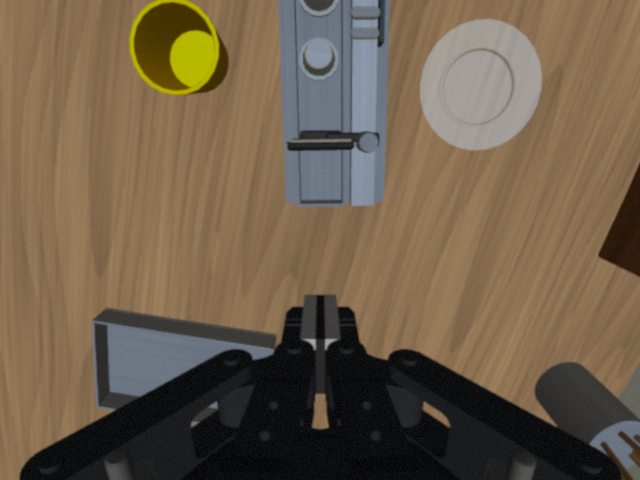

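```bash
cat > h.py <<'E'
import numpy as np, cv2
def unproj(f,u,v,z=None,plane=None):
    F=240/np.tan(np.radians(f["fov_y"]/2)); x=(u-f["cx"])/F;y=(v-f["cy"])/F
    rd=np.hypot(x,y); rr=rd
    for _ in range(20): rr=rd/(1+f["k1"]*rr*rr)
    s=rr/rd if rd>0 else 1; d=np.array([x*s,y*s,1.])
    R=f["R"];t=f["t"]; 
    if plane is not None:
        o=-R.T@t; w=R.T@d; return o+w*(plane-o[2])/w[2]
    if z is None: z=f["range_z"][int(v),int(u)]
    return R.T@(d*z-t)
E
python3 - <<'E'
from rig import sense, optics, r, nets
import cv2, numpy as np; from h import *
f=optics.grab_frame("wrist"); cv2.imwrite("pics/w2.png",cv2.resize(f["img"][0:215,250:420,::-1],None,fx=3.5,fy=2.75,interpolation=cv2.INTER_CUBIC))
psi=1.8118-np.pi/2; a=np.array([np.cos(psi),np.sin(psi)]);b=np.array([-np.sin(psi),np.cos(psi)])
s=sense();T=s["eef_pos"][:2]
for n,u,v,p in (("ridge1",365,33,23),("ridge2",365,13,25),("button",368,142,None),("bar",368,80,None),("paddleL",290,145,91),("paddleR",352,145,91),("chL",287,204,None),("barR",383,204,None),("chL2",281,5,22),("barR2",388,5,20)):
    X=unproj(f,u,v,plane=p); Y=unproj(f,u,v); d=X[:2]-T
    print(n,X.round(1),Y.round(1),"rel lateral,fwd",(d@a).round(1),(d@b).round(1))
E
```

```text
ridge1 [608.2 -45.7  23. ] [608.1 -46.   24.3] rel lateral,fwd 39.0 157.5
ridge2 [603.8 -31.   25. ] [603.7 -31.7  27.5] rel lateral,fwd 38.3 172.8
button [ 630.8 -133.6   61.8] [ 630.8 -133.6   61.8] rel lateral,fwd 40.0 66.7
bar [621.2 -81.9  22.3] [621.2 -81.9  22.3] rel lateral,fwd 43.0 119.2
paddleL [ 570.8 -149.8   91. ] [ 570.8 -149.7   92. ] rel lateral,fwd -22.2 65.3
paddleR [ 615.9 -138.5   91. ] [ 615.7 -138.5   93.4] rel lateral,fwd 24.3 65.5
chL [ 5.749e+02 -2.142e+02  3.000e-01] [ 5.749e+02 -2.142e+02  3.000e-01] rel lateral,fwd -33.5 1.8
barR [ 671.2 -189.9    1.4] [ 671.2 -189.9    1.4] rel lateral,fwd 65.8 2.4
chL2 [532.7 -41.5  22. ] [529.6 -36.6   2.7] rel lateral,fwd -33.3 179.6
barR2 [621.5 -18.5  20. ] [623.  -13.4   4.2] rel lateral,fwd 58.5 180.8
```

View pics/w2.png

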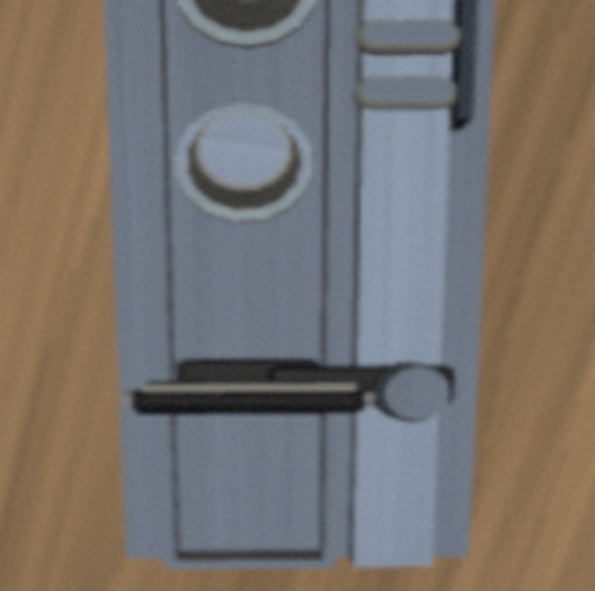

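>>> {"op": "carry_out", "data": {
  "increments": [
    [[0,0,0.1,0,0,0],[0,0,0.2,0,0,0],[0,0,0.3,0,0,0],[0,0,0.4,0,0,0],[0,0,0.43,0,0,0]]
  ]
}}

```text
clock: 4.67
eef_pos: [604.4, -206.8, 75.7]
tcp_rot: [-3.135, -0.004, 1.815]
contact_force: [-2.2, 0.8, -0.9]
opening: 0.001
```

>>> {"op": "carry_out", "data": {
  "increments": [
    [[0.05,0.0,0,0,0,0],[0.08,0,0,0,0,0],[0.1,0,0,0,0,0],[0.1,0,0,0,0,0]]
  ]
}}

```text
clock: 5.0
eef_pos: [598.7, -167.9, 82.8]
tcp_rot: [3.14, 0.001, 1.816]
contact_force: [-1.0, -0.0, 0.8]
opening: -0.001
```

Run:
```python
from rig import sense, optics, r, nets
import cv2, numpy as np; from h import *
f=optics.grab_frame("wrist"); cv2.imwrite("pics/w3.png",f["img"][:,:,::-1])
f=optics.grab_frame("side"); cv2.imwrite("pics/s3.png",cv2.resize(f["img"][210:330,260:420,::-1],None,fx=5,fy=5,interpolation=cv2.INTER_CUBIC))
s=sense();print(s["clock"],s["eef_pos"],s["tcp_rot"],s["contact_force"])
```

```text
5.1 [ 599.292483  -169.2720052   82.8538365] [3.13945465e+00 1.45866860e-03 1.81519730e+00] [-0.13404812  1.12280313 -0.081737  ]
```

View pics/w3.png

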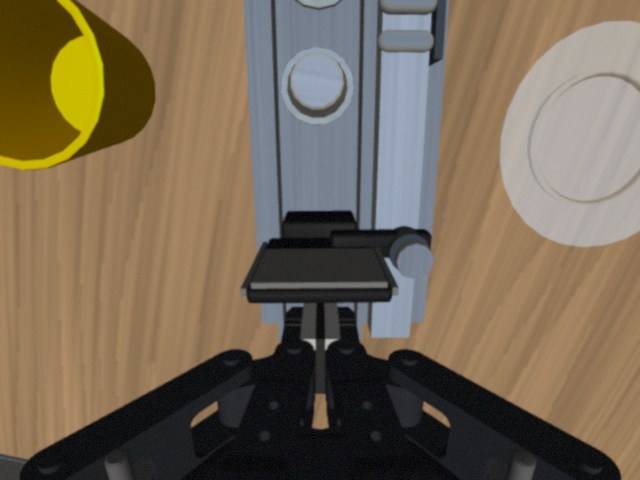

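View pics/s3.png

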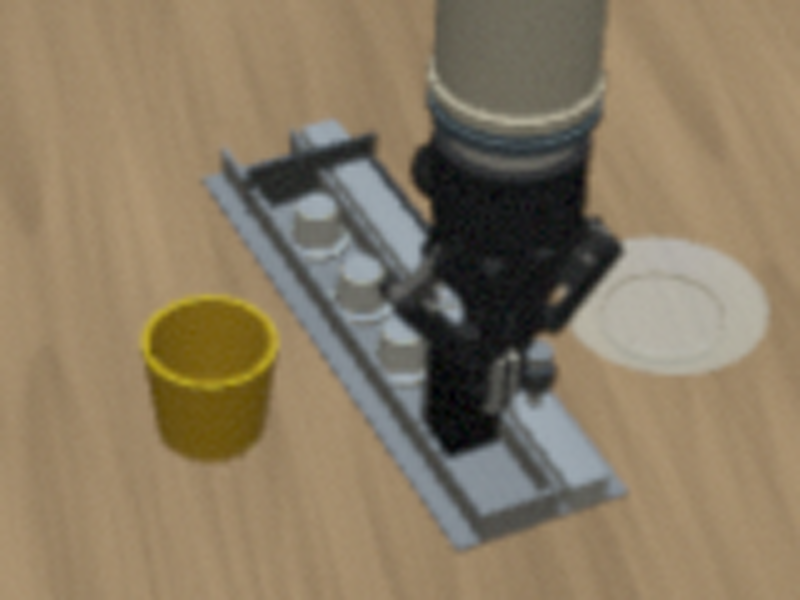

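>>> {"op": "carry_out", "data": {
  "increments": [
    [[0.01,0.0,0,0,0,0],[0.02,0,0,0,0,0],[0.03,0,0,0,0,0],[0.04,0,0,0,0,0],[0.05,0,0,0,0,0]]
  ]
}}

```text
clock: 5.52
eef_pos: [593.5, -149.6, 81.4]
tcp_rot: [3.141, 0.0, 1.814]
contact_force: [0.4, -2.0, 0.7]
opening: 0.001
```

>>> {"op": "carry_out", "data": {
  "increments": [
    [[0.01,0.0,0,0,0,0],[0.02,0,0,0,0,0],[0.03,0,0,0,0,0],[0.04,0,0,0,0,0],[0.05,0,0,0,0,0]]
  ]
}}

```text
clock: 5.93
eef_pos: [588.4, -130.0, 81.3]
tcp_rot: [-3.141, -0.0, 1.814]
contact_force: [0.0, -1.0, 0.1]
opening: 0.004
```

>>> {"op": "carry_out", "data": {
  "increments": [
    [[0.01,0.0,0,0,0,0],[0.02,0,0,0,0,0],[0.03,0,0,0,0,0],[0.04,0,0,0,0,0],[0.05,0,0,0,0,0]]
  ]
}}

```text
clock: 6.35
eef_pos: [583.6, -110.6, 81.2]
tcp_rot: [-3.141, -0.0, 1.814]
contact_force: [0.0, -1.3, 0.5]
opening: 0.001
```

Run:
```python
from rig import sense, optics, r, nets
import cv2, numpy as np; from h import *
f=optics.grab_frame("wrist"); cv2.imwrite("pics/w4.png",f["img"][:,:,::-1])
f=optics.grab_frame("side"); cv2.imwrite("pics/s4.png",cv2.resize(f["img"][210:330,260:420,::-1],None,fx=5,fy=5,interpolation=cv2.INTER_CUBIC))
s=sense();print(s["clock"],s["eef_pos"],s["tcp_rot"],s["contact_force"])
```

```text
6.45 [ 583.57020735 -110.2664812    81.21500844] [-3.14139612e+00 -3.38713248e-04  1.81444858e+00] [ 0.28892772  1.50441046 -0.99561928]
```

View pics/w4.png

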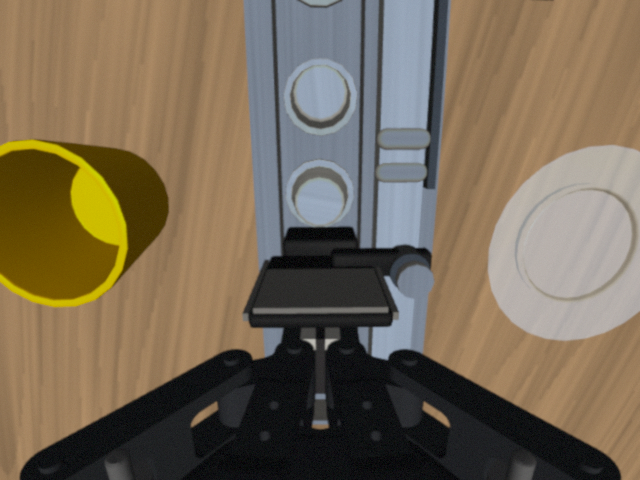

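View pics/s4.png

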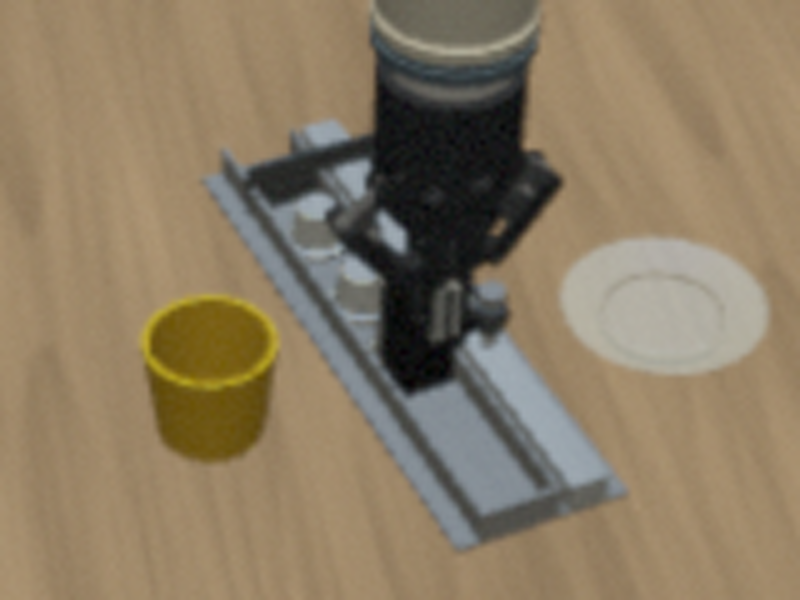

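Run:
```python
from rig import sense, optics, r, nets
import cv2, numpy as np; from h import *
f=optics.grab_frame("wrist"); cv2.imwrite("pics/w5.png",cv2.resize(f["img"][120:330,360:450,::-1],None,fx=6,fy=2.8,interpolation=cv2.INTER_CUBIC))
psi=1.8145-np.pi/2; b=np.array([-np.sin(psi),np.cos(psi)])
T=sense()["eef_pos"][:2]
for n,u,v,p in (("ridge1",401,172,23),("ridge2",403,138,25),("button",412,279,61.5)):
    X=unproj(f,u,v,plane=p);Y=unproj(f,u,v); print(n,X.round(1),Y.round(1),((X[:2]-T)@b).round(1))
for n in ("wrist","scene","side"):
  for t in ("pusher_pin","gate","paddle_back"):
    if n!="wrist" and t=="pusher_pin": optics.grab_frame(n)
    print(n,t,[(((np.array(d["point"])[:2]-T)@b).round(1),round(d["confidence"],2)) for d in nets.tip_of(t,n)][:2])
```

```text
ridge1 [608.3 -44.8  23. ] [608.  -44.8  24.2] 57.8
ridge2 [604.  -29.4  25. ] [603.9 -29.4  25.8] 73.9
button [617.  -83.7  61.5] [617.2 -83.9  61. ] 18.0
wrist pusher_pin [(np.float64(17.9), 0.9)]
wrist gate []
wrist paddle_back [(np.float64(13.8), 0.77)]
scene pusher_pin [(np.float64(13.5), 0.55), (np.float64(-290.8), 0.25)]
scene gate [(np.float64(60.4), 0.78)]
scene paddle_back [(np.float64(9.9), 0.97)]
side pusher_pin [(np.float64(12.1), 0.56)]
side gate [(np.float64(607.9), 0.56)]
side paddle_back [(np.float64(11.8), 0.6)]
```

View pics/w5.png

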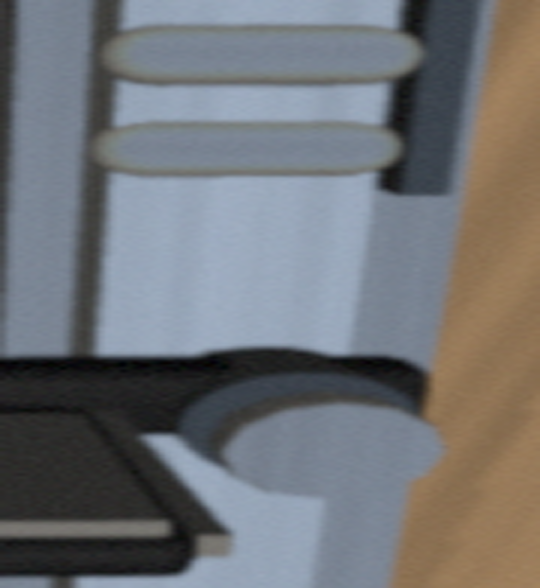

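>>> {"op": "carry_out", "data": {
  "increments": [
    [[0.01,0.0,0,0,0,0],[0.02,0,0,0,0,0],[0.03,0,0,0,0,0],[0.04,0,0,0,0,0],[0.05,0,0,0,0,0]]
  ]
}}

```text
clock: 7.47
eef_pos: [578.8, -91.1, 81.3]
tcp_rot: [-3.141, 0.0, 1.814]
contact_force: [-1.1, -0.9, 0.2]
opening: 0.002
```

>>> {"op": "carry_out", "data": {
  "increments": [
    [[0.005,0.0,0,0,0,0],[0.01,0,0,0,0,0],[0.015,0,0,0,0,0],[0.02,0,0,0,0,0],[0.025,0,0,0,0,0]]
  ]
}}

```text
clock: 7.88
eef_pos: [576.5, -81.7, 81.3]
tcp_rot: [-3.141, 0.0, 1.814]
contact_force: [-0.6, -0.2, 0.5]
opening: 0.0
```

>>> {"op": "carry_out", "data": {
  "increments": [
    [[0.003,0.0,0,0,0,0],[0.005,0,0,0,0,0],[0.005,0,0,0,0,0]]
  ]
}}

```text
clock: 8.13
eef_pos: [576.1, -79.7, 81.3]
tcp_rot: [3.142, -0.0, 1.814]
contact_force: [-0.2, -0.5, -0.8]
opening: -0.002
```

```bash
cat > m.py <<'E'
from rig import sense, optics, r, nets
import cv2, numpy as np; from h import *
import sys
f=optics.grab_frame("wrist"); cv2.imwrite("pics/%s.png"%sys.argv[1],cv2.resize(f["img"][180:330,300:450,::-1],None,fx=4,fy=4,interpolation=cv2.INTER_CUBIC))
psi=1.8145-np.pi/2; b=np.array([-np.sin(psi),np.cos(psi)])
s=sense();T=s["eef_pos"][:2]; print(s["clock"],s["eef_pos"], "force along",s["contact_force"][:2]@b)
print("seat fwd of TCP",((np.array([606.5,-37.8])-[0,0])-T)@b)
G=np.array([568,-49.])
for t in ("pusher_pin","gate"):
    print(t,[(((np.array(d["point"])[:2]-T)@b).round(1),round(d["confidence"],2)) for d in nets.tip_of(t,"wrist")][:2])
E
python3 m.py w6
```

```text
8.1833 [576.12359509 -79.77301628  81.25792524] force along -0.7198062732011102
seat fwd of TCP 33.402972058034834
pusher_pin [(np.float64(17.1), 0.82)]
gate []
```

View pics/w6.png

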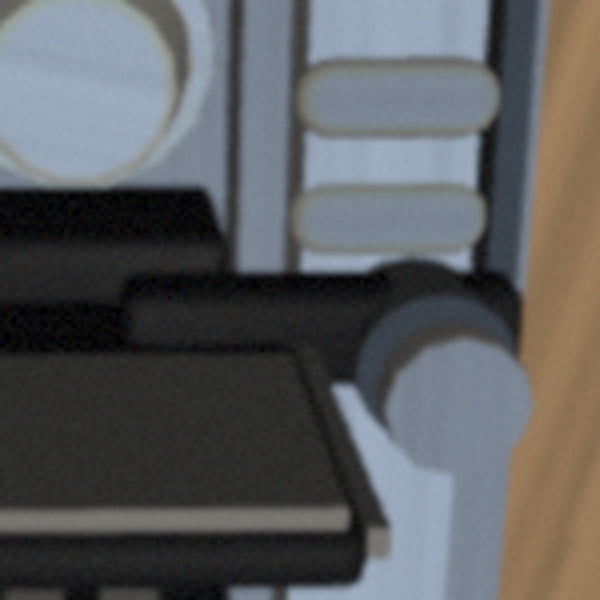

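>>> {"op": "carry_out", "data": {
  "increments": [
    [[0.003,0.0,0,0,0,0],[0.005,0,0,0,0,0],[0.005,0,0,0,0,0]]
  ]
}}

```text
clock: 8.53
eef_pos: [575.7, -77.9, 81.3]
tcp_rot: [3.141, 0.0, 1.814]
contact_force: [-0.1, -0.2, 0.3]
opening: 0.004
```

>>> {"op": "carry_out", "data": {
  "increments": [
    [[0.003,0.0,0,0,0,0],[0.005,0,0,0,0,0],[0.005,0,0,0,0,0]]
  ]
}}

```text
clock: 8.78
eef_pos: [575.3, -76.6, 81.3]
tcp_rot: [3.141, 0.001, 1.814]
contact_force: [1.4, -4.7, -0.2]
opening: -0.002
```

>>> {"op": "carry_out", "data": {
  "increments": [
    [[0.0025,0.0,0,0,0,0],[0.0025,0,0,0,0,0],[0.0025,0,0,0,0,0]]
  ]
}}

```text
clock: 9.03
eef_pos: [575.1, -75.6, 81.3]
tcp_rot: [3.141, 0.001, 1.814]
contact_force: [-0.4, -5.9, -0.6]
opening: 0.002
```

>>> {"op": "carry_out", "data": {
  "increments": [
    [[0.0025,0.0,0,0,0,0],[0.0025,0,0,0,0,0],[0.0025,0,0,0,0,0]]
  ]
}}

```text
clock: 9.28
eef_pos: [574.7, -74.4, 81.3]
tcp_rot: [3.141, 0.001, 1.814]
contact_force: [-0.3, -3.5, -0.4]
opening: -0.005
```

>>> {"op": "carry_out", "data": {
  "increments": [
    [[0.0025,0.0,0,0,0,0],[0.0025,0,0,0,0,0],[0.0025,0,0,0,0,0]]
  ]
}}

```text
clock: 9.53
eef_pos: [574.3, -72.9, 81.3]
tcp_rot: [-3.142, -0.0, 1.814]
contact_force: [1.0, -2.7, 0.8]
opening: 0.0
```

```bash
python3 m.py w7
```

```text
9.5833 [574.33898913 -72.90983757  81.27933674] force along -2.2968878235748953
seat fwd of TCP 26.311971059717564
pusher_pin [(np.float64(16.0), 0.83)]
gate []
```

View pics/w7.png

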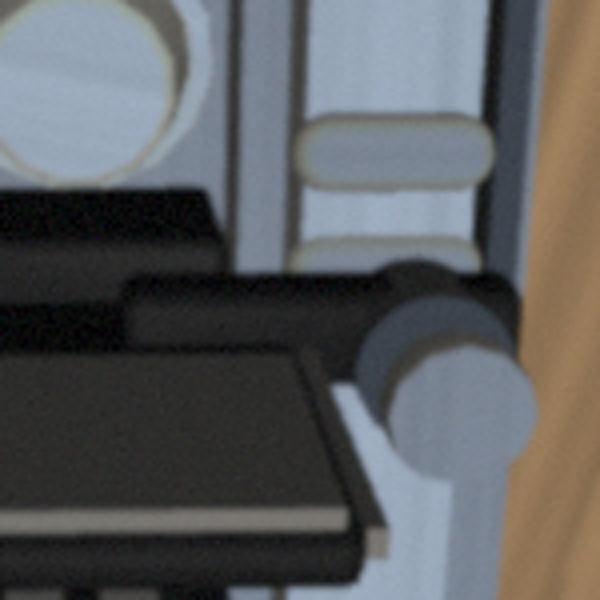

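>>> {"op": "carry_out", "data": {
  "increments": [
    [[0.0025,0.0,0,0,0,0],[0.0025,0,0,0,0,0],[0.0025,0,0,0,0,0]]
  ]
}}

```text
clock: 9.93
eef_pos: [574.1, -71.9, 81.3]
tcp_rot: [-3.142, -0.0, 1.814]
contact_force: [0.3, -1.5, 0.4]
opening: 0.003
```

>>> {"op": "carry_out", "data": {
  "increments": [
    [[0.0025,0.0,0,0,0,0],[0.0025,0,0,0,0,0],[0.0025,0,0,0,0,0]]
  ]
}}

```text
clock: 10.18
eef_pos: [573.8, -71.0, 81.3]
tcp_rot: [-3.142, -0.0, 1.814]
contact_force: [0.4, -0.5, 0.3]
opening: 0.002
```

```bash
python3 m.py w8
```

```text
10.2333 [573.83675851 -70.97138516  81.24848206] force along -0.8850482211134448
seat fwd of TCP 24.30961059253492
pusher_pin [(np.float64(18.4), 0.69), (np.float64(11.2), 0.6)]
gate []
```

View pics/w8.png

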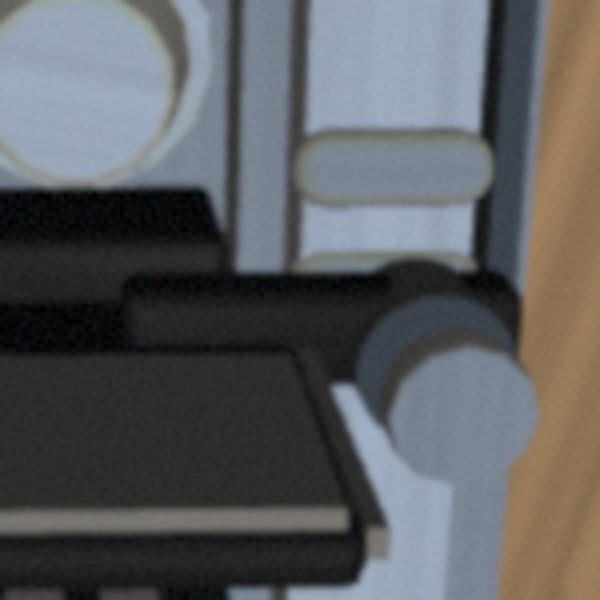

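>>> {"op": "carry_out", "data": {
  "increments": [
    [[0.0025,0.0,0,0,0,0],[0.0025,0,0,0,0,0],[0.0025,0,0,0,0,0]]
  ]
}}

```text
clock: 10.58
eef_pos: [573.6, -70.1, 81.2]
tcp_rot: [-3.141, -0.0, 1.814]
contact_force: [-0.2, 0.4, -0.0]
opening: -0.002
```

```bash
python3 m.py w9
```

```text
10.6333 [573.5954013  -70.11090282  81.23322792] force along -0.29594844724848857
seat fwd of TCP 23.416315560592473
pusher_pin [(np.float64(17.1), 0.88)]
gate []
```

View pics/w9.png

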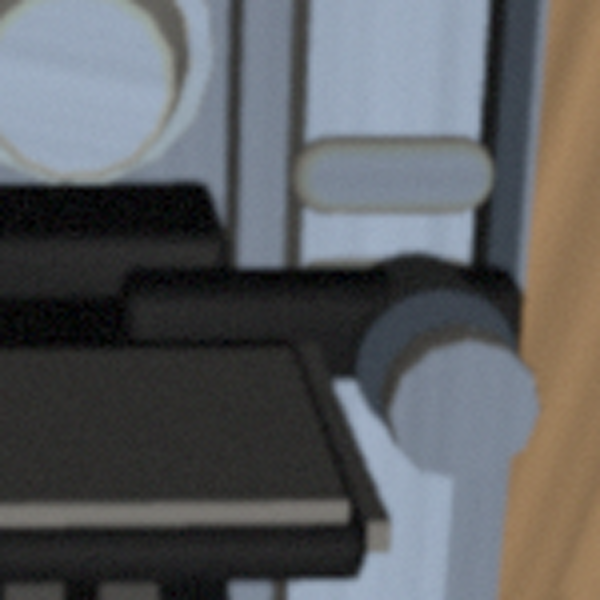

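>>> {"op": "carry_out", "data": {
  "increments": [
    [[0.001,0.0,0,0,0,0],[0.001,0,0,0,0,0],[0.001,0,0,0,0,0]]
  ]
}}

```text
clock: 10.98
eef_pos: [573.6, -69.8, 81.3]
tcp_rot: [-3.142, -0.0, 1.814]
contact_force: [-0.9, 0.1, 0.8]
opening: -0.001
```

```bash
python3 m.py w10
```

```text
11.0333 [573.58805993 -69.78566464  81.29566324] force along 0.6100857389929097
seat fwd of TCP 23.098916398938425
pusher_pin [(np.float64(16.5), 0.93)]
gate []
```

View pics/w10.png

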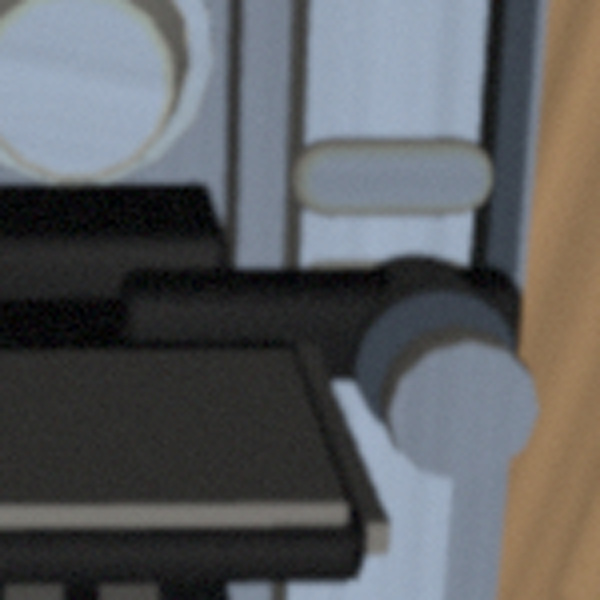

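>>> {"op": "carry_out", "data": {
  "increments": [
    [[0.0025,0.0,0,0,0,0],[0.0025,0,0,0,0,0],[0.0025,0,0,0,0,0]]
  ]
}}

```text
clock: 11.38
eef_pos: [573.3, -68.8, 81.3]
tcp_rot: [-3.142, -0.0, 1.814]
contact_force: [0.6, 1.4, -0.5]
opening: 0.002
```

```bash
python3 m.py w11
```

```text
11.4333 [573.32008825 -68.82128533  81.27488946] force along -0.7090062720902557
seat fwd of TCP 22.098372427394
pusher_pin [(np.float64(22.6), 0.74)]
gate []
```

View pics/w11.png

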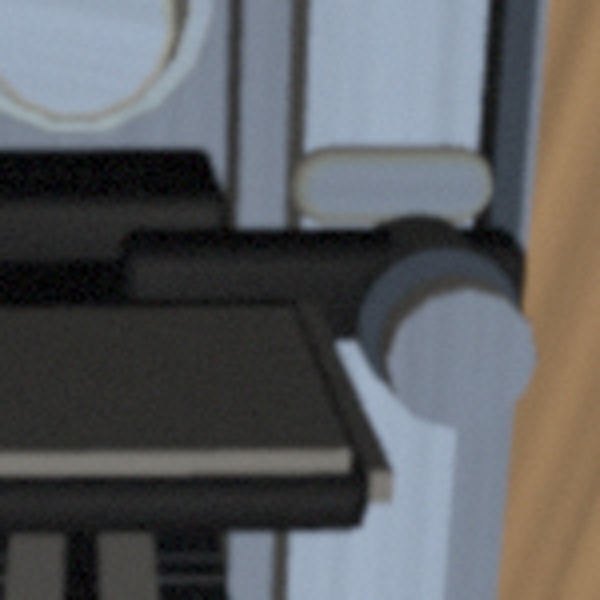

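```bash
python3 m.py w12
python3 - <<'E'
import cv2,numpy as np
a=cv2.imread('pics/w11.png');b=cv2.imread('pics/w12.png');c=cv2.imread('pics/w6.png')
print(cv2.phaseCorrelate(np.float32(a[400:,:400,0]),np.float32(b[400:,:400,0])))
cv2.imwrite('pics/w12c.png',np.hstack([b[150:450,250:],c[150:450,250:]]))
E
```

```text
11.5833 [573.33685977 -68.87179793  81.29552594] force along -0.3647606469930432
seat fwd of TCP 22.151439371384143
pusher_pin [(np.float64(23.3), 0.81)]
gate []
((-0.013686877934617314, -0.02134629105940178), 0.42669114227294924)
```

View pics/w12c.png

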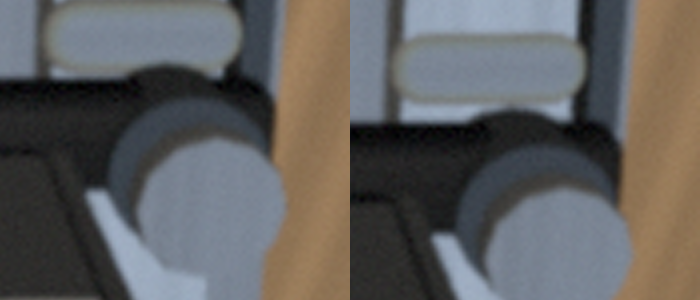

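Run:
```python
from rig import sense, optics, r, nets
import cv2, numpy as np; from h import *
psi=1.8145-np.pi/2; b=np.array([-np.sin(psi),np.cos(psi)])
f=optics.grab_frame("wrist");T=sense()["eef_pos"][:2]
for n,u,v,p in (("contact(w6)",414.5,281.2,61.5),("now",415.2,269.5,61.5),("padtop w10",350,180+525/4,91),("padtop w6",350,180+532/4,91),("padtop now",350,180+475/4,91),("ridge2 now",399,226,25)):
    X=unproj(f,u,v,plane=p); print(n,((X[:2]-T)@b).round(2), unproj(f,int(u),int(v)).round(1))
f=optics.grab_frame("scene"); cv2.imwrite("pics/sc9.png",cv2.resize(f["img"][200:330,200:400,::-1],None,fx=4,fy=4,interpolation=cv2.INTER_CUBIC))
for n in("scene","side"):
  optics.grab_frame(n)
  for t in ("pusher_pin","gate","gate_wall","paddle_back"):
    print(n,t,[(((np.array(d["point"])[:2]-T)@b).round(1),round(d["confidence"],2)) for d in nets.tip_of(t,n)][:2])
```

```text
contact(w6) 16.66 [608.  -43.   61.5]
now 21.93 [606.6 -37.7  61.6]
padtop w10 18.47 [579.  -47.8  91.9]
padtop w6 17.81 [583.4 -58.3  72.5]
padtop now 23.18 [577.8 -43.4  91.3]
ridge2 now 30.84 [604.4 -28.9  26.7]
scene pusher_pin [(np.float64(19.7), 0.54)]
scene gate [(np.float64(16.8), 0.63), (np.float64(126.2), 0.25)]
scene gate_wall [(np.float64(148.3), 0.72), (np.float64(564.3), 0.35)]
scene paddle_back [(np.float64(16.2), 0.85)]
side pusher_pin [(np.float64(17.6), 0.51)]
side gate [(np.float64(18.3), 0.72)]
side gate_wall [(np.float64(148.6), 0.52)]
side paddle_back [(np.float64(14.5), 0.77)]
```

View pics/sc9.png

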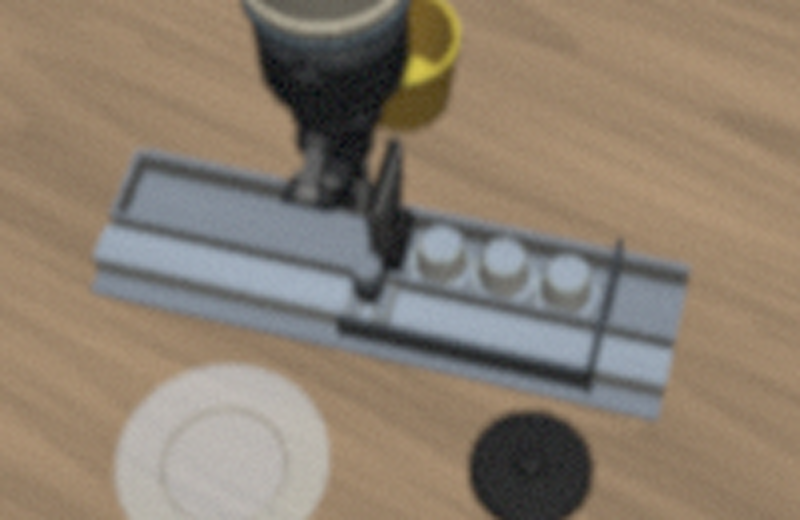

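>>> {"op": "carry_out", "data": {
  "increments": [
    [[-0.03,0.0,0,0,0,0],[-0.08,0,0,0,0,0],[-0.12,0,0,0,0,0],[-0.12,0,-0.1,0,0,0],[-0.12,0,-0.15,0,0,0]]
  ]
}}

```text
clock: 12.7
eef_pos: [585.5, -117.5, 142.6]
tcp_rot: [-3.141, 0.0, 1.812]
contact_force: [1.2, -0.4, 1.0]
opening: 0.005
```

>>> {"op": "carry_out", "data": {
  "increments": [
    [[-0.03,0.0,-0.08,0,0,0],[-0.05,0,-0.12,0,0,0],[-0.05,0,-0.12,0,0,0],[-0.05,0,-0.12,0,0,0],[-0.05,0,-0.12,0,0,0]]
  ]
}}

```text
clock: 13.12
eef_pos: [589.1, -135.2, 188.4]
tcp_rot: [-3.14, -0.001, 1.813]
contact_force: [0.1, 0.4, -0.3]
opening: 0.001
```

Run:
```python
from rig import sense, optics, r, nets
import cv2, numpy as np; from h import *
psi=1.8145-np.pi/2; b=np.array([-np.sin(psi),np.cos(psi)])
f=optics.grab_frame("wrist");cv2.imwrite("pics/w20.png",f["img"][:,:,::-1])
s=sense();print(s["clock"],s["eef_pos"])
O=np.array([573.33,-68.85])
for n in("wrist","scene","side"):
  if n!="wrist": optics.grab_frame(n)
  for t in ("pusher_pin","gate","gate_wall","capsule1"):
    print(n,t,[(((np.array(d["point"])[:2]-O)@b).round(1),round(d["confidence"],2)) for d in nets.tip_of(t,n)][:3])
```

```text
13.1667 [ 588.79625802 -134.90714458  187.95767547]
wrist pusher_pin [(np.float64(23.1), 0.68)]
wrist gate []
wrist gate_wall []
wrist capsule1 [(np.float64(90.5), 0.87), (np.float64(53.9), 0.7)]
scene pusher_pin [(np.float64(15.3), 0.86)]
scene gate [(np.float64(12.2), 0.88)]
scene gate_wall [(np.float64(150.9), 0.91)]
scene capsule1 [(np.float64(83.7), 0.74), (np.float64(52.1), 0.73), (np.float64(124.4), 0.67)]
side pusher_pin [(np.float64(-335.8), 0.75), (np.float64(17.0), 0.55), (np.float64(565.7), 0.44)]
side gate []
side gate_wall [(np.float64(145.7), 0.5)]
side capsule1 [(np.float64(125.9), 0.42), (np.float64(89.6), 0.38)]
```

View pics/w20.png

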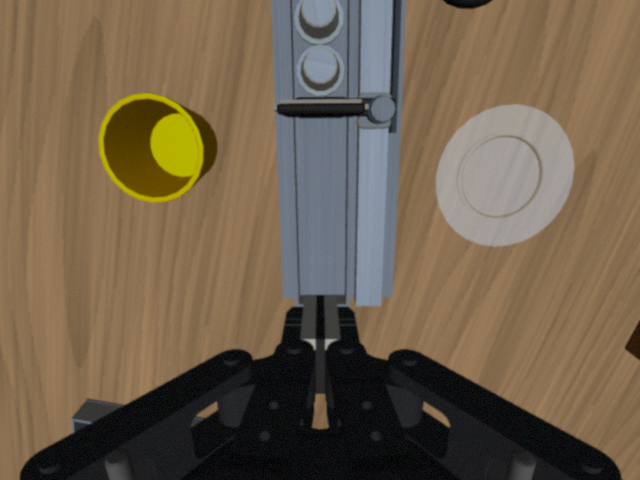

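```bash
python3 -c "
from rig import r; print(r.sign_off())"
```

```text
the job is handed in; nothing more can be done
None
```

The pusher is seated in the catch and the job is handed in at about 13 s on the robot's clock. `r.sign_off()` gave no verdict.

**What I did:** With the gripper shut, I pushed on the middle of the paddle's back. I pushed slowly along the rail, then in steps of about 1 mm over the first ridge. The push read about 6 N at most, below the listed 7 to 10 N, but I only read it at the end of each step. It then fell to about zero, and the pusher jumped about 5 mm ahead of the fingers. I stopped there, backed the fingers off and lifted clear.

**Last checks:**
- **Seat:** Before backing off, the wrist picture put the plunger's axis about 0.1 mm from the seat, measured from the second ridge. The wrist network's estimate was about 1 mm from it. The button was back at its low position, and the pusher did not move between two pictures.
- **Capsules and bystanders:** All three capsules stood upright in the scene picture taken before I backed off, with the farthest about 103 mm past the seat. The cup, saucer and lid looked untouched. I did not check the tray and spoon closely, but the fingers never came near them.
- **Disagreements:** The scene and side cameras' network estimates for the plunger and seat were several millimetres off the wrist values, and differed from each other by 1 to 3 mm. The wrist network never found the gate. I relied on the wrist picture and the jump.

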